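# Clear a jammed roller from a tilting feed tube

### The arm

A 6-joint arm with a two-finger parallel gripper is mounted at the origin on the work surface. World frame = base frame: x ahead of the robot, y to its left, z up, the work surface at z = 0. Lengths are in mm, angles in degrees, forces in N, time in s.
With the tool pointing down it reaches from about 350 to 850 mm from the base axis. Payload 8.1 kg.
Tool frame: the origin (TCP) lies at the very end of the fingers, on their centre line; the grasp point (between the pads) lies r.tcp_to_grasp behind it (r.tcp_to_grasp is the distance from the TCP to the grasp point, in mm); z points along the fingers, y is the line along which they close (so a half turn about z gives the same grasp; the last joint's range is limited). The gripper opens to 85 mm and grips with 20 to 120 N. Pads are 22 mm wide; open, the fingers measure 114 mm over their backs; the gripper's body (76 mm by 85 mm) begins 54 mm behind the grasp point. The pads swing forward as they close: fully open they stand 13 mm farther back than shut.
Start: joints at [59.164, 7.471, 85.268, -0, 87.261, -4.893], TCP at [262.471, 539.55, 231.292] pointing down, gripper open.
Joint ranges: [-169.43, 169.43], [-51.17, 129.36], [1.28, 143.12], [-76.62, 256.62], [0, 156.53], [-152.29, 152.29]. Speed limits (degrees/s): [136.94, 136.94, 159.86, 180, 180, 180].

### API

Orientations are given as [roll, pitch, yaw] about the fixed x, y, z axes, in that order (R = Rz(yaw) Ry(pitch) Rx(roll)).
In Python, from bench import r gives the robot as it stands.
- The arm moves only by the shell command python3 -m handwheel 'ROWS' [OPENING] [FORCE]. ROWS is JSON, a list of rows, each a list of 4 numbers: the shift along the tool's x, y, z in m, then the turn about the tool's z in degrees. A call has 1 to 10 rows; each row shifts and turns the commanded pose from where the row before left it, along the tool's axes as they then stand; what a row does not reach is not made up. A row lasts 1/10 s, in which the tool goes at most 50 mm and 8.59 degrees, less where a joint would pass 70% of its speed; a pose out of reach is approached as far as the arm can. A call is refused whole if a number of a shift passes 0.05 or a number of a turn 8.59, either way. A call with a gripper value outside its range is refused whole. OPENING is the finger opening in m, from 0 to 0.0854, set as the call begins (- or left out, the last holds). The fingers move at their own pace and stop on an object; FORCE is the grip in N (left out, the last holds). Time passes only in rows, so rows that do not move let the fingers close. It gives the time, the measured TCP pose, the force, the opening and the grip force at its end, in the units of the state.
- r.sense(): the state, without advancing time (a new reading comes with each control period).
- r.snapshot(name): name is "scene" or "top"; returns the picture (420x560x3 uint8, red, green, blue); there is no depth.
- r.camera_params(name): a dict with "fx", "fy", "cx", "cy" (pixels), "R" (3x3) and "t" (3): a world point X has camera coordinates R X + t. Camera axes: x right, y down, z forward; pixel columns grow to the right and rows downward; lengths in mm; the calibration is good to about 2 mm. A picture is of the moment at which its call begins. camera_params takes no time and is no camera call.
- r.hand_in(): hands the job in; it is judged then, once.
The state is a dict: "time": time; "joint_pos": joint angles; "qd": joint speeds; "joint_efforts": joint torques, N m; "tool_pos": TCP position; "tcp_rot": TCP orientation; "ft_force": force on the tool from outside, world axes, zero at the start; "wrist_torque": the same for the moment, N m; "finger_gap": finger opening in mm; "grip_force": force on a finger pad.
Only numpy, scipy, OpenCV 4.12 (cv2) and the standard library are available. Lean on these libraries where they do the work, as an engineer would, in place of code of your own. Each camera call takes 0.05 s, during which the arm holds its last target. There are 200 camera calls.

### The job

A brass roller is stuck in the bottom of the clear feed tube. Tip the tube towards you, mouth leaning to the robot side, as far as it goes and leave it tipped; then push the orange-handled rod steadily, not hard, down the tube until the roller lets go and drops into the green basket. Put the rod back upright in its black holder and leave the basket, oil bottle, bearing and vibration pickup where they are.

Things in the scene. Friction and masses are not known exactly. Their poses are not given: they have to be found in the camera images.
- stand: White fixed stand. Origin: on the table under the tube's pivot, which is 160 mm up; -x is the side the mouth tips to (roughly the robot), +x the basket side. Base: x -100 to +18, y +-65, 12 mm high. Two cheeks, 30 mm in x, 8 mm thick, at y = +-29 mm, 172 mm high. A steel anvil (36 by 34 mm, top 78 mm up) shuts the upright tube's outlet: nothing leaves it untipped.
- tube (a joint): Tip angle of the clear tube about its level pivot (along the stand's y): 0 = upright (as at the start), 0.55 rad = fully tipped against its stop, mouth towards the stand's -x, outlet towards +x. Stiff hinge (0.15 N m of friction): stays where it is left. Push its upper part over.
- tube_mouth (a point): Centre of the open upper mouth of the clear plastic tube, 55 mm above the pivot along the tube; z is the tube's axis, out of the mouth. Tube 135 mm long, 34 mm outside, bore 28 mm; its last 12 mm flare to 44 mm outside, 38 mm inside.
- tube_outlet (a point): Centre of the open lower end of the same tube, 80 mm from the pivot along the tube.
- shoe_at (a point): Point on the tube's axis, 60 mm below the pivot (20 mm above the outlet), where a sprung steel shoe pokes into the bore from the stand's +x side (blue block outside) and wedges the roller. With the roller gone it narrows the bore to about 21 mm, the gap lying against the stand's -x wall.
- roller_mid (a point): Centre of the brass roller, 25 mm diameter, 60 mm long, about 120 g, z along it. Starts wedged in the tube, lower end 6 to 14 mm above the outlet. It gives at roughly 8 to 20 N; it comes free when its upper end has passed the shoe (rod tip some 17 to 20 mm above the outlet) and then slides out by itself if the tube is tipped.
- rod_tip (a point): Flat lower end of the push rod; z points along the rod to its handle. Aluminium shaft 16 mm diameter and 126 mm long, then a steel collar 42 mm diameter and 6 mm thick (it stops on the rim of the tube mouth: at most 126 mm of shaft goes in), then the handle. Total 184 mm, about 150 g.
- rod_grip (a point): Middle of the rod's orange round handle, 28 mm diameter and 52 mm long, 158 mm from the tip; z along the rod, away from the tip. The rod starts upright in the holder.
- holder_hole (a point): Centre of the mouth of the round hole in the black fixed rod holder (70 by 70 mm, 80 mm high; mouth 80 mm above the table). Hole 24 mm diameter, 70 mm deep, small chamfer; the rod's tip rests on its floor.
- basket_floor (a point): Middle of the inner floor of the round mint-green basket (164 mm across the rim, 132 mm at the foot, 55 mm high, loose, 250 g), beside the stand under the place where the tipped tube's outlet points.
- oil_bottle: Amber oil bottle, 60 mm diameter, 140 mm high, loose; origin under its centre. To be left alone.
- bearing: Steel ball bearing lying flat, 84 mm diameter, 22 mm high, loose; origin under its centre. To be left alone.
- pickup: Black vibration pickup, 60 by 45 by 50 mm with a white nose 35 mm long and a steel stud on top, loose; origin under the block's centre. To be left alone.
There are look-alikes about, which are no part of the job. What is meant by the part that bears rod_tip is not red, and is the smaller of those in its own colour.

How it is judged (in metres and radians):
On the way, in this order (a step that is already met when the one before it is completed fails the run):
1. the tube is tipped as far as it goes (within 0.05 rad of its stop) (value of joint tube above 0.5 rad), for 0.2 s.
2. the rod, at least 45 mm down the tipped tube, presses on the roller (value of joint tube above 0.45 rad and z of rod_tip in the frame of tube_mouth below -0.045 m and distance between rod_tip and roller_mid below 0.045 m and contact force between rod and roller above 1 N), for 0.05 s.
3. the roller is out of the tube (z of roller_mid in the frame of tube_outlet below -0.03 m), for 0.1 s.
At the end, for the whole second after the job is handed in: The tube is still tipped (at least 0.45 rad), the roller lies at rest in the basket (its centre within 65 mm of the basket's middle, below 50 mm), the rod stands at rest on the floor of the holder's hole (tip below 20 mm, within 12 mm of the hole's axis, leaning under 0.2 rad) (value of joint tube above 0.45 rad and horizontal distance between roller_mid and basket_floor below 0.065 m and height (world z) of roller_mid below 0.05 m and linear speed of each of roller, rod below 0.03 m/s and horizontal distance between rod_tip and holder_hole below 0.012 m and height (world z) of rod_tip below 0.02 m and angle between rod_tip's own z axis and vertical below 0.2 rad); the robot touches nothing.
It fails at once if the rod presses on the roller with more than 40 N (contact force between rod and roller above 40 N).
It fails at once if the basket is moved by more than 30 mm (distance of basket_floor from where it was at the start of the episode above 0.03 m).
It fails at once if the oil bottle, bearing or pickup is moved by more than 20 mm (distance of any of oil_bottle, bearing, pickup from where it was at the start of the episode above 0.02 m).
It also fails if it takes over 61 s, if anything falls off the work surface, if the arm or the gripper's body presses on something with over 40 N, if the wrist force passes 120 N, or if a joint passes its speed limit or range.

## Working session

There is one attempt and no reset: what is moved stays moved. The work goes in short steps, Python scripts to look and compute and a shell command to move; the robot and the scene stay as the last step left them, time stands still between calls to the robot, and variables do not carry over. Pictures are saved under pics/ and viewed, at most 10 in all, crops included, and the job is handed in when it is done.

```bash
mkdir -p pics; ls
python3 - <<'E'
from bench import r
import cv2,numpy as np
for n in("scene","top"):
    im=r.snapshot(n); cv2.imwrite(f"pics/{n}0.png",im[:,:,::-1]); 
    p=r.camera_params(n); print(n,{k:np.round(v,3).tolist() for k,v in p.items()})
print(r.sense(), r.tcp_to_grasp)
E
```

```text
pics
scene {'fx': 438.269, 'fy': 438.269, 'cx': 288.305, 'cy': 212.619, 'R': [[-0.465, 0.885, 0.019], [0.65, 0.356, -0.671], [-0.601, -0.299, -0.741]], 't': [276.502, -252.159, 1484.494]}
top {'fx': 413.435, 'fy': 413.435, 'cx': 277.508, 'cy': 207.06, 'R': [[0.009, -1.0, -0.002], [-0.989, -0.009, -0.146], [0.146, 0.003, -0.989]], 't': [-12.571, 605.862, 927.884]}
{'time': 0.1, 'joint_pos': array([ 5.91641089e+01,  7.51190599e+00,  8.53237447e+01, -7.63802307e-04,
        8.72594480e+01, -4.89365369e+00]), 'qd': array([ 0.07035957, -0.02324634, -0.17281652,  0.10345642,  0.03563456,
        0.06069508]), 'joint_efforts': array([ 9.75155090e-04, -5.70946956e+01, -5.01942158e+01, -1.82032986e-04,
        7.98719237e-03, -3.16452520e-05]), 'tool_pos': array([262.21803702, 539.12622521, 230.33082376]), 'tcp_rot': array([-1.79905183e+02, -7.35245588e-03,  1.54057794e+02]), 'ft_force': array([ 0.77200586, -0.62510096, -0.03220944]), 'wrist_torque': array([0.01202132, 0.0229072 , 0.0202247 ]), 'grip_force': 0.0, 'finger_gap': 85.39244347703753} 18.700000000000003
```

View pics/scene0.png

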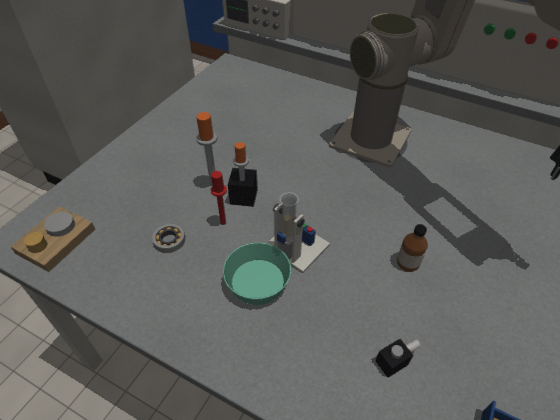

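View pics/top0.png

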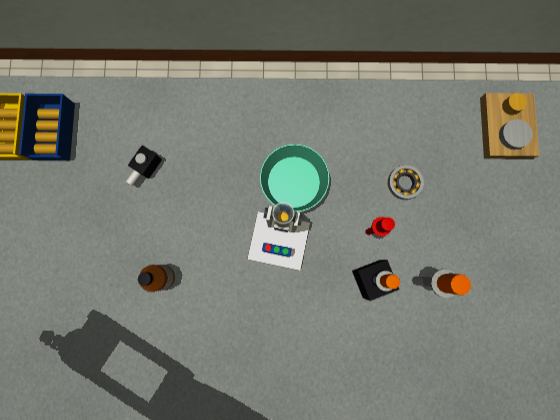

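The scene view shows three rods: a large orange one at (205,130), a small orange one in the black holder at (240,155), and a red one at (218,180). The small orange one fits: it is not red, it is the smaller of the two orange rods, and it stands in the holder. In the top view the tube mouth is at (284,213), the holder at (376,280), the basket at (295,178) and the bottle at (153,278). I'll confirm the rod in one enlarged crop.

```bash
cat > h.py <<'E'
import numpy as np,cv2
from bench import r
P={n:r.camera_params(n) for n in("scene","top")}
def ray(n,uv):
    p=P[n];R=np.array(p["R"]);t=np.array(p["t"])
    d=R.T@np.array([(uv[0]-p["cx"])/p["fx"],(uv[1]-p["cy"])/p["fy"],1]);return -R.T@t,d/np.linalg.norm(d)
def plane(n,uv,z):
    c,d=ray(n,uv);return c+d*(z-c[2])/d[2]
def tri(a,b):
    c1,d1=ray("scene",a);c2,d2=ray("top",b)
    s=np.linalg.lstsq(np.c_[d1,-d2],c2-c1,rcond=None)[0]
    p,q=c1+s[0]*d1,c2+s[1]*d2;return (p+q)/2,np.linalg.norm(p-q)
def proj(n,X):
    p=P[n];x=np.array(p["R"])@X+np.array(p["t"]);return np.array([p["fx"]*x[0]/x[2]+p["cx"],p["fy"]*x[1]/x[2]+p["cy"]])
E
python3 - <<'E'
import cv2,numpy as np
s=cv2.imread("pics/scene0.png");t=cv2.imread("pics/top0.png")
k=lambda im,x,y,w,h,f:cv2.resize(im[y:y+h,x:x+w],None,fx=f,fy=f,interpolation=cv2.INTER_CUBIC)
a=k(s,180,100,160,180,3.3); b=k(t,240,190,165,120,1); b=cv2.resize(t[190:310,240:405],(800-a.shape[1]-0,0) if 0 else None,fx=1.6,fy=1.6,interpolation=cv2.INTER_CUBIC)
o=np.zeros((600,800,3),np.uint8);o[:a.shape[0],:a.shape[1]]=a;o[:b.shape[0],800-b.shape[1]:]=b
b2=k(t,345,250,60,55,4.4);o[210:210+b2.shape[0],534:534+b2.shape[1]]=b2
cv2.imwrite("pics/crop.png",o)
for n,im in(("scene",s),("top",t)):
    hsv=cv2.cvtColor(im,cv2.COLOR_BGR2HSV)
    for nm,lo,hi in(("orange",(6,190,120),(14,255,255)),("black",(0,0,0),(180,255,45)),("green",(70,60,60),(90,255,255)),("white",(0,0,190),(180,50,255))):
        m=cv2.inRange(hsv,lo,hi);N,_,st,c=cv2.connectedComponentsWithStats(m)
        for i in range(1,N):
            if st[i,4]>40: print(n,nm,st[i].tolist(),c[i].round(1))
E
```

```text
scene black [226, 0, 23, 23, 431] [237.4  10.1]
scene black [425, 0, 21, 19, 266] [434.8   6.9]
scene black [372, 14, 43, 20, 611] [393.3  23.7]
scene black [220, 27, 34, 14, 117] [237.2  33.9]
scene black [326, 37, 83, 111, 2242] [367.5  88.5]
scene black [419, 50, 17, 14, 45] [429.   57.3]
scene black [313, 53, 13, 8, 42] [319.3  56.5]
scene black [411, 79, 48, 19, 182] [434.  88.]
scene black [519, 110, 17, 9, 56] [528.3 114.2]
scene black [536, 113, 24, 14, 124] [548.1 119.6]
scene black [550, 145, 10, 31, 150] [555.7 159.2]
scene black [228, 168, 29, 39, 904] [242.3 187.8]
scene black [43, 171, 19, 14, 117] [ 51.5 178.1]
scene black [414, 225, 12, 12, 118] [419.6 230.4]
scene black [161, 231, 15, 8, 58] [167.6 233.5]
scene black [302, 231, 10, 14, 88] [306.4 237.9]
scene black [14, 278, 30, 19, 48] [ 28.1 286.8]
scene black [375, 340, 38, 37, 702] [392.7 359.1]
scene black [481, 403, 11, 17, 99] [486.2 412.7]
scene black [494, 411, 19, 9, 87] [500.9 416.1]
scene green [223, 243, 68, 62, 3124] [256.6 271.3]
top orange [386, 275, 14, 14, 124] [393.2 281.2]
top orange [451, 275, 20
[... 608 characters left out ...]
.4]
top black [402, 174, 13, 14, 43] [410.2 179.2]
top black [352, 260, 47, 40, 861] [370.6 278.7]
top black [138, 272, 15, 13, 157] [145.3 278.3]
top black [422, 277, 10, 9, 55] [426.6 280.6]
top green [260, 144, 70, 69, 3622] [294.6 176.7]
top white [110, 61, 10, 6, 51] [114.7  63.5]
top white [212, 62, 19, 7, 104] [219.6  65.1]
top white [234, 62, 21, 7, 118] [242.4  64.9]
top white [339, 63, 14, 7, 87] [344.9  66.2]
top white [361, 63, 14, 7, 90] [367.2  65.9]
top white [138, 71, 19, 5, 82] [146.2  73.2]
top white [264, 72, 30, 6, 118] [276.6  74.4]
top white [393, 73, 16, 6, 70] [399.6  75.1]
top white [127, 171, 11, 13, 57] [131.7 176.8]
top white [248, 212, 60, 58, 1648] [276.1 244.4]
```

View pics/crop.png

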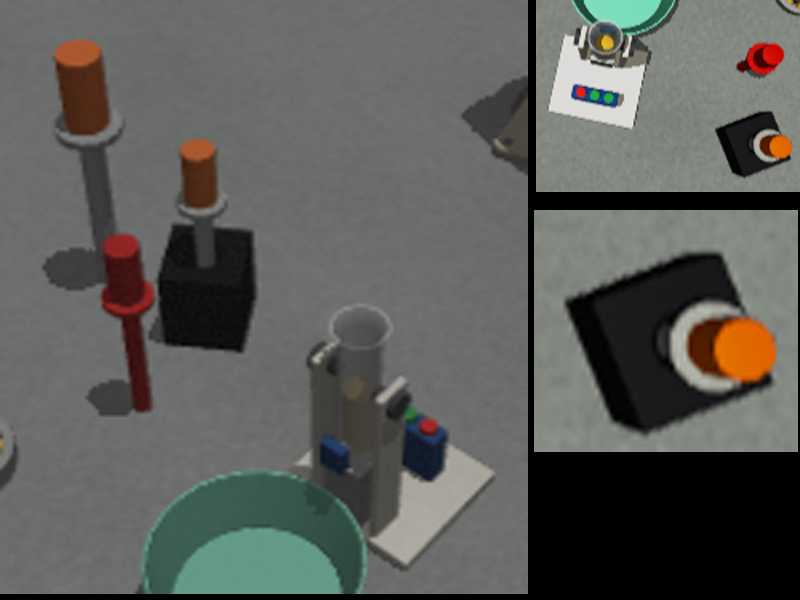

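The crop confirms it: the small orange rod stands in the black holder and is clear of the large orange and red rods. There is also a small blue box on the stand base, on the -x side. Next I'll triangulate.

Run:
```python
from h import *
np.set_printoptions(precision=1,suppress=True)
print("handle top",tri((240,145.2),(393,281.8)))
s=(205/3.3+180,208/3.3+100) # collar outer ellipse centre (scene crop 202,203)
print("collar",tri((202/3.3+180,201/3.3+100),((711-534)/4.4+345,(346-210)/4.4+250)))
print("hole at z80 scene",plane("scene",(204/3.3+180,262/3.3+100),80))
print("big handle top",tri((78/3.3+180,52/3.3+100),(460.3,284.3)))
print("mouth",tri((360/3.3+180,327/3.3+100),((605-536)/1.6+240,40/1.6+190)))
t=cv2.imread("pics/top0.png");hsv=cv2.cvtColor(t,cv2.COLOR_BGR2HSV)
m=cv2.inRange(hsv,(0,0,185),(180,60,255));m[:, :240]=0;m[:,320:]=0;m[:205]=0;m[275:]=0
c=max(cv2.findContours(m,0,1)[0],key=cv2.contourArea)
ap=cv2.approxPolyDP(c,4,True)[:,0];print(ap.tolist())
for p in ap: print(p,plane("top",p,12)[:2])
g=cv2.inRange(hsv,(70,60,60),(90,255,255));c=max(cv2.findContours(g,0,1)[0],key=cv2.contourArea)
e=cv2.minEnclosingCircle(c);print(e,plane("top",e[0],55))
```

```text
handle top (array([ 439. , -231.1,  190.8]), np.float64(3.92236108335312))
collar (array([ 439.3, -230.4,  136.8]), np.float64(2.781748569445801))
hole at z80 scene [ 450.7 -223.8   80. ]
big handle top (array([ 437.6, -338.5,  245. ]), np.float64(2.655215850513636))
mouth (array([566. , -18.1, 208.8]), np.float64(0.960070485604392))
[[258, 212], [248, 259], [299, 270], [307, 231], [275, 231]]
[258 212] [598.2  40.4]
[248 259] [484.8  62.4]
[299 270] [460.  -59.4]
[307 231] [553.1 -78.5]
[275 231] [552.3  -1.3]
((294.2101745605469, 177.6314697265625), 34.87045669555664) [674.7 -45.6  55. ]
```

```bash
cat >> h.py <<'E'
PIV=np.array([568.,-18.]);YS=np.radians(-11.5);SX=np.array([np.cos(YS),np.sin(YS)]);SY=np.array([-SX[1],SX[0]])
def S(x,y,z): return np.r_[PIV+x*SX+y*SY,z]
def delta(X,yaw=None):
    s=r.sense();y=np.radians(s["tcp_rot"][2] if yaw is None else yaw);d=X-s["tool_pos"]
    return np.round([d[0]*np.cos(y)+d[1]*np.sin(y),d[0]*np.sin(y)-d[1]*np.cos(y),-d[2]],1)
def st():
    s=r.sense();d=s["tool_pos"][:2]-PIV
    print("t",s["time"],"stand",np.round([d@SX,d@SY,s["tool_pos"][2]],1),"rot",np.round(s["tcp_rot"],1),"F",np.round([s["ft_force"][:2]@SX,s["ft_force"][:2]@SY,s["ft_force"][2]],1),"gap",round(s["finger_gap"],1),round(s["grip_force"],1))
E
python3 -c "
from h import *
st();print(delta(S(65,0,260),168.5))"; python3 -m handwheel '[[0,0,-0.03,-7.25],[0,0,0,-7.25]]' 0
```

```text
t 0.1 stand [-410.7  485.   230.3] rot [-179.9   -0.   154.1] F [ 0.9 -0.5 -0. ] gap 85.4 0.0
[-475.7 -485.   -29.7]
time: 0.3
tool_pos: [263.1, 540.6, 264.8]
tcp_rot: [179.8, 0.1, 168.8]
ft_force: [0.1, 0.6, 1.2]
finger_gap: 59.3
grip_force: 0.0
```

```bash
python3 -m handwheel '[[-0.034,-0.0346,0,0],[-0.034,-0.0346,0,0],[-0.034,-0.0346,0,0],[-0.034,-0.0346,0,0],[-0.034,-0.0346,0,0],[-0.034,-0.0346,0,0],[-0.034,-0.0346,0,0],[-0.034,-0.0346,0,0],[-0.034,-0.0346,0,0],[-0.034,-0.0346,0,0]]' >/dev/null; python3 -m handwheel '[[-0.034,-0.0346,0,0],[-0.034,-0.0346,0,0],[-0.034,-0.0346,0,0],[-0.034,-0.0346,0,0],[0,0,0,0]]'; python3 -c "
from h import *
st();print(delta(S(60,0,195)))"
```

```text
time: 1.8
tool_pos: [634.1, -35.3, 259.1]
tcp_rot: [-179.9, -0.1, 168.3]
ft_force: [-0.7, 1.1, -0.4]
finger_gap: 0.0
grip_force: 0.0
t 1.8 stand [ 68.3  -3.7 259.1] rot [-1.799e+02 -1.000e-01  1.683e+02] F [-0.9  0.9 -0.4] gap 0.0 0.0
[ 8.3  3.7 64.1]
```

Next I go down beside the tube at z 193, then push towards -x.

```bash
python3 -m handwheel '[[0,0.003,0.033,0],[0,0,0.033,0],[0,0,0,0]]'>/dev/null; python3 -m handwheel '[[0.01,0,0,0],[0.01,0,0,0],[0.01,0,0,0],[0.005,0,0,0],[0.005,0,0,0],[0.005,0,0,0]]'
python3 - <<'E'
from h import *
st();im=r.snapshot("scene");cv2.imwrite("pics/a.png",cv2.resize(im[120:320,180:380,::-1],None,fx=3,fy=3))
E
```

```text
time: 2.7
tool_pos: [590.2, -17.9, 196.9]
tcp_rot: [180.0, 0.2, 168.6]
ft_force: [4.3, -0.2, 2.7]
finger_gap: -0.5
grip_force: 2.1
t 2.7 stand [ 21.7   4.5 196.9] rot [180.    0.2 168.6] F [4.3 0.6 2.7] gap -0.5 2.1
```

View pics/a.png

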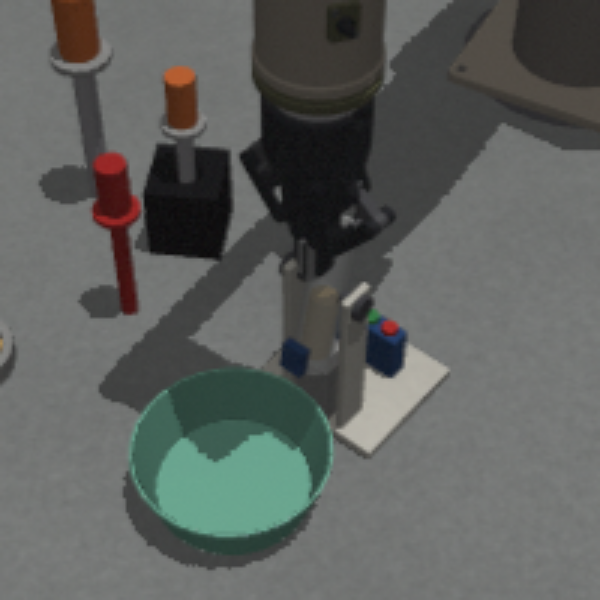

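The tube has begun to tip: the brass roller at (325,320) leans and the fingers bear on the mouth's +x side. I'll keep pushing.

```bash
python3 -m handwheel '[[0.005,-0.004,0,0],[0.005,0,0,0],[0.005,0,0,0],[0.003,0,0,0]]'>/dev/null; python3 -c "
from h import *
st()"; python3 -m handwheel '[[0.002,0,0,0],[0.002,0,0,0],[0,0,0,0]]' ; python3 -c "
from h import *
st()"
```

```text
t 3.15 stand [  6.9   0.8 197.1] rot [179.9   0.6 168.5] F [28.6  2.2 -0.7] gap 0.1 11.3
time: 3.45
tool_pos: [573.8, -18.7, 198.8]
tcp_rot: [179.9, 1.0, 168.5]
ft_force: [31.2, -5.6, -1.7]
finger_gap: -0.3
grip_force: 13.0
t 3.45 stand [  5.8   0.5 198.8] rot [179.9   1.  168.5] F [31.7  0.7 -1.7] gap -0.3 13.0
```

The force has plateaued at about 31 N with hardly any motion, so the tube is on its stop. I'll back off, rise and check.

```bash
python3 -m handwheel '[[-0.02,0,0,0],[-0.02,0,-0.02,0],[0,0,-0.045,0],[0,-0.045,0,0],[0,-0.045,0,0],[0,-0.045,0,0]]' 0.06 30
python3 - <<'E'
from h import *
st();im=r.snapshot("scene");a=cv2.resize(im[160:300,230:330,::-1],None,fx=4,fy=4)
t=r.snapshot("top");b=cv2.resize(t[170:310,245:345,::-1],None,fx=4,fy=4);cv2.imwrite("pics/b.png",np.hstack([a,b]))
E
```

```text
time: 4.05
tool_pos: [578.4, -158.3, 259.6]
tcp_rot: [180.0, -0.1, 168.6]
ft_force: [0.5, -0.2, -0.1]
finger_gap: 60.1
grip_force: 0.0
t 4.05 stand [  38.1 -135.4  259.6] rot [ 1.800e+02 -1.000e-01  1.686e+02] F [ 0.5 -0.1 -0.1] gap 60.1 0.0
```

View pics/b.png

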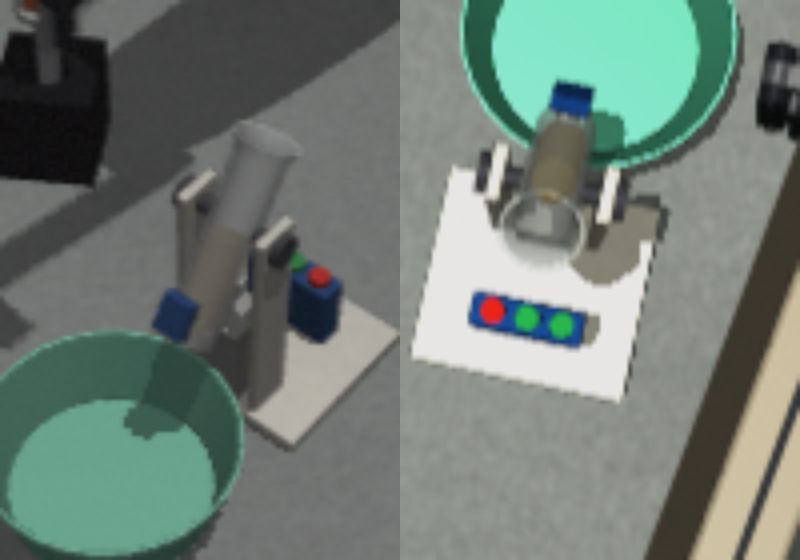

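The tube is tipped. The mouth is at about scene (297,195) and top (281,226), and the outlet is over the basket. Next is to triangulate the mouth and go above the rod.

Run:
```python
from h import *
X,e=tri((296.8,195.5),(280.75,226.5));d=X[:2]-PIV;print(X,e,"stand",d@SX,d@SY, "expected",-28.7,0,207)
# stand's base re-check
for p in((245+13/4,170+357/4),(245+222/4,170+400/4)): print(plane("top",p,12))
G=np.r_[439,-231,250];print(delta(G,168.5))
```

```text
[543.33244271 -11.97605938 203.44028232] 4.780320930050967 stand -25.373329387295716 0.9850882929575857 expected -28.7 0 207
[484.17884269  61.80505369  12.        ]
[459.98599379 -62.92734207  12.        ]
[121.8 -94.8   9.1]
```

```bash
python3 -m handwheel '[[0.03,-0.023,0,0],[0.03,-0.023,0,0],[0.03,-0.024,0,0],[0.032,-0.025,0.01,0],[0,0,0,0]]' 0.06 30 >/dev/null;  python3 - <<'E'
from h import *
st();print(delta(np.r_[439,-231,152]))
im=r.snapshot("scene");a=cv2.resize(im[80:220,190:290,::-1],None,fx=4,fy=4)
t=r.snapshot("top");b=cv2.resize(t[220:360,330:430,::-1],None,fx=4,fy=4);cv2.imwrite("pics/c.png",np.hstack([a,b]))
E
```

```text
t 4.65 stand [ -87.2 -230.8  247.6] rot [179.9  -0.3 168.4] F [ 0.7  0.8 -1. ] gap 59.7 0.0
[-3.3 -3.6 95.6]
```

View pics/c.png

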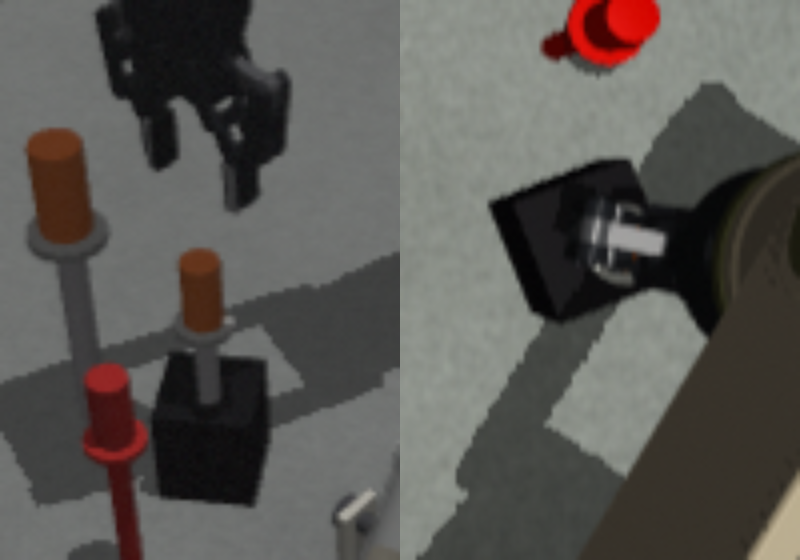

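The fingertips at (160,165) and (238,205) straddle the handle at (201,258). I'll go down and grip.

```bash
python3 -m handwheel '[[-0.003,-0.004,0.03,0],[0,0,0.035,0],[0,0,0.03,0],[0,0,0,0]]' >/dev/null; python3 -c "
from h import *
st()"; python3 -m handwheel '[[0,0,0,0],[0,0,0,0],[0,0,0,0],[0,0,0,0],[0,0,0,0],[0,0,0,0]]' 0.015 30; python3 -c "
from h import *
st()"
```

```text
t 5.15 stand [ -82.3 -231.4  150.4] rot [179.8  -0.5 168.6] F [-1.3  0.3  0.3] gap 60.2 0.0
time: 5.75
tool_pos: [444.6, -231.7, 157.7]
tcp_rot: [-179.9, 0.2, 168.6]
ft_force: [0.1, 0.3, 7.5]
finger_gap: 27.4
grip_force: 30.2
t 5.75 stand [ -78.3 -234.   157.7] rot [-179.9    0.2  168.6] F [0.1 0.3 7.5] gap 27.4 30.2
```

```bash
python3 -m handwheel '[[0,0,-0.01,0],[0,0,-0.01,0]]' >/dev/null; python3 -c "
from h import *
st()"; python3 -m handwheel '[[0,0,-0.015,0],[0,0,-0.015,0],[0,0,-0.008,0],[0,0,0,0]]' ; python3 -c "
from h import *
st();
im=r.snapshot('scene');cv2.imwrite('pics/d.png',cv2.resize(im[100:220,190:290,::-1],None,fx=5,fy=5))"
```

```text
t 5.95 stand [ -80.  -233.6  176.2] rot [180.   -0.  168.6] F [-0.9 -0.3 -1.1] gap 27.3 29.8
time: 6.35
tool_pos: [444.1, -231.7, 215.6]
tcp_rot: [-179.9, 0.2, 168.6]
ft_force: [-0.4, 0.6, -1.6]
finger_gap: 27.4
grip_force: 29.8
t 6.35 stand [ -78.8 -234.1  215.6] rot [-179.9    0.2  168.6] F [-0.5  0.5 -1.6] gap 27.4 29.8
```

View pics/d.png

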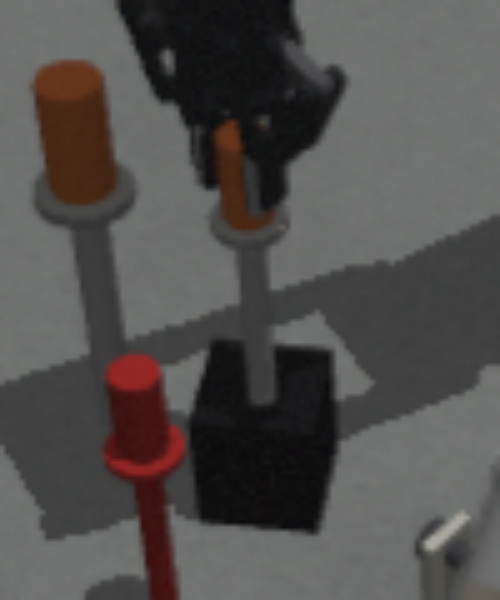

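The rod is held and lifted, with the shaft still about 12 mm in the hole at (262,400). I'll use the hole's rim as a fulcrum and swing the handle towards the stand's -x, to pre-tilt the rod in the pads.

```bash
python3 -m handwheel '[[0.004,0,0,0],[0.010,0,0.0004,0],[0.010,0,0.001,0],[0.010,0,0.0018,0],[0.010,0,0.0025,0],[0.0097,0,0.003,0],[0.0095,0,0.004,0],[0.0091,0,0.0045,0],[0.0089,0,0.005,0],[0,0,0,0]]' ; python3 -c "
from h import *
st();
im=r.snapshot('scene');t=r.snapshot('top');cv2.imwrite('pics/e.png',np.hstack([cv2.resize(im[90:210,200:300,::-1],None,fx=4,fy=4),cv2.resize(t[230:350,330:430,::-1],None,fx=4,fy=4)]))"
```

```text
time: 7.4
tool_pos: [362.2, -214.4, 189.9]
tcp_rot: [180.0, -0.1, 168.5]
ft_force: [1.8, 0.7, -2.1]
finger_gap: 27.5
grip_force: 29.6
t 7.4 stand [-162.5 -233.5  189.9] rot [ 1.800e+02 -1.000e-01  1.685e+02] F [ 1.7  1.  -2.1] gap 27.5 29.6
```

View pics/e.png

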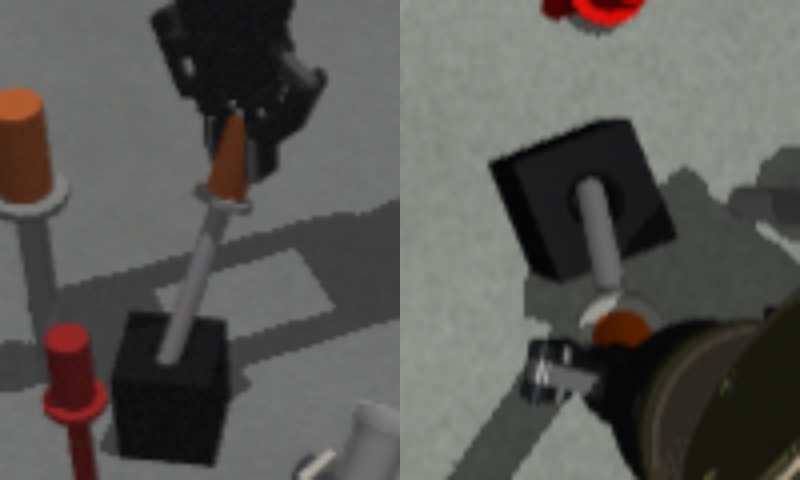

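The rod is now tilted in the grip. The hole shows at top (597,198) in the crop. I'll measure the tilt and go above the tube's mouth.

```bash
cat >> h.py <<'E'
def meas(cs,ct,ss,stp):
    C,e1=tri(cs,ct);E,e2=tri(ss,stp);v=(C-E)/np.linalg.norm(C-E)
    g=lambda X:np.round([ (X[:2]-PIV)@SX,(X[:2]-PIV)@SY,X[2]],1)
    print("collar",g(C),e1.round(1),"lower",g(E),e2.round(1),"len",np.linalg.norm(C-E).round(1),"axis stand",np.round([v[:2]@SX,v[:2]@SY,v[2]],3),"tilt",np.degrees(np.arctan2(-v[:2]@SX,v[2])).round(1))
    return C,E,v
E
python3 - <<'E'
from h import *
meas((200+224/4,90+197/4),(330+210/4,230+316/4),(200+170/4,90+355/4),(330+192/4,230+188/4))
print("hole",plane("top",(379.3,279.5),80))
print(delta(S(-125,0,345)))
E
python3 -m handwheel '[[0.015,0,-0.025,0],[0,0,-0.045,0],[0,0,-0.045,0],[0,0,-0.04,0],[0,0,0,0]]'; python3 -c "
from h import *
st();print(delta(S(-125,0,345)))"
```

```text
collar [-138.8 -226.9  181.1] 2.0 lower [ -78.2 -230.6   76.8] 5.9 len 120.6 axis stand [-0.502  0.031  0.864] tilt 30.2
hole [ 441.18244905 -233.2094728    80.        ]
[ -36.8  233.6 -154.4]
time: 8.0
tool_pos: [350.5, -213.1, 352.5]
tcp_rot: [-179.8, 0.4, 168.6]
ft_force: [0.1, -0.4, -1.3]
finger_gap: 27.3
grip_force: 30.2
t 8.0 stand [-174.3 -234.6  352.5] rot [-179.8    0.4  168.6] F [ 0.2 -0.4 -1.3] gap 27.3 30.2
[-49.5 234.5   7.5]
```

```bash
python3 -m handwheel '[[-0.01,0.045,0,0],[-0.01,0.045,0,0],[-0.01,0.045,0,0],[-0.01,0.045,0,0],[-0.01,0.045,0,0],[0,0.0095,0,0],[0,0,0,0]]' >/dev/null; python3 -c "
from h import *
st();print(delta(S(-125,0,345)))
im=r.snapshot('scene');t=r.snapshot('top');cv2.imwrite('pics/f.png',np.hstack([cv2.resize(im[120:240,240:340,::-1],None,fx=4,fy=4,interpolation=2),cv2.resize(t[190:310,230:330,::-1],None,fx=4,fy=4,interpolation=2)]))"
```

```text
t 8.7 stand [-126.8    2.3  344.7] rot [-180.    -0.2  168.8] F [ 0.1 -0.1 -1.4] gap 27.6 30.4
[-1.8 -2.3 -0.3]
```

View pics/f.png

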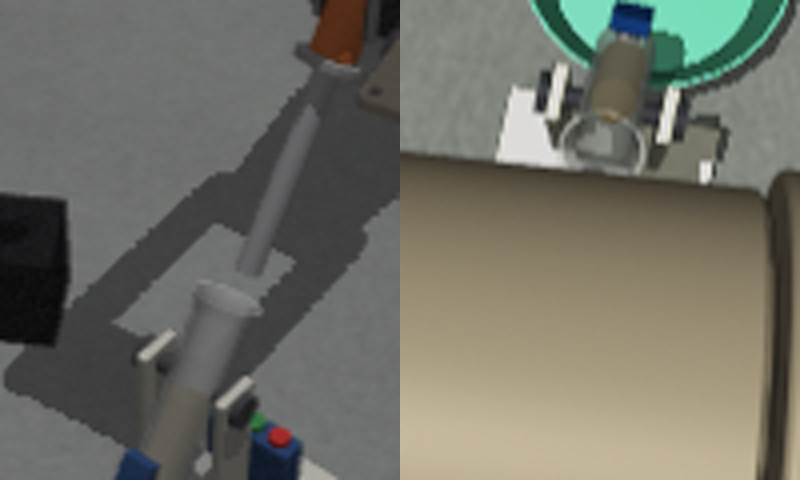

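```bash
python3 -c "
from h import *
for y in(0,2.3):print(proj('scene',S(-44.1,y,223)),'obs 302.75 188')
for y in (0,2):print(proj('scene',S(-28.7,y,206.9)),'obs 297.25 194.25')
a=np.array([-.5227,.8525])
m=np.array([-28.7,206.9]);print(proj('scene',S(*( (m+20*a)[0],0,(m+20*a)[1]))))"
```

```text
[300.78768812 184.78032636] obs 302.75 188
[301.57593194 185.23385579] obs 302.75 188
[296.38285003 193.35246836] obs 297.25 194.25
[297.06202189 193.75233364] obs 297.25 194.25
[299.47137196 185.63258324]
```

The rod tip at (251,272) sits about 8 mm to the right of the tube's axis through the mouth at (229,297). I'll correct that and insert along the axis.

```bash
python3 -m handwheel '[[-0.006,-0.0025,0,0],[-0.0052,0,0.0085,0],[-0.0052,0,0.0085,0],[-0.0052,0,0.0085,0],[0,0,0,0]]' >/dev/null; python3 -c "
from h import *
st()
im=r.snapshot('scene');cv2.imwrite('pics/g.png',cv2.resize(im[120:240,240:340,::-1],None,fx=5,fy=5,interpolation=2))"
```

```text
t 9.3 stand [-104.9   -2.2  318.2] rot [-180.    -0.2  168.5] F [-0.6 -0.1 -1.3] gap 27.3 30.4
```

View pics/g.png

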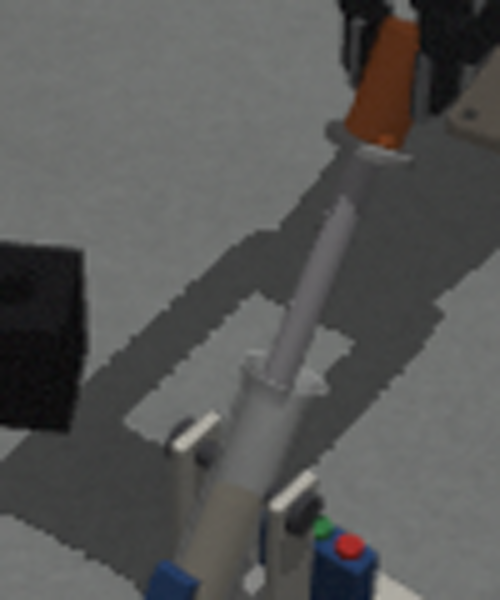

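The tip is in the flare at (282,388), centred, with no contact force. I'll insert another 35 mm.

```bash
python3 -m handwheel '[[-0.0052,0,0.0085,0],[-0.0052,0,0.0085,0],[-0.0052,0,0.0085,0],[0,0,0,0]]' >/dev/null; python3 -c "
from h import *
st()";python3 -m handwheel '[[-0.0026,0,0.0043,0],[0,0,0,0]]' >/dev/null; python3 -c "
from h import *
st()"
```

```text
t 9.75 stand [-89.3  -1.7 293. ] rot [-180.    -0.2  168.6] F [-0.8  0.2 -1.2] gap 27.5 30.4
t 9.95 stand [-86.4  -1.6 290.3] rot [-180.    -0.   168.6] F [-0.7  0.9 -2. ] gap 27.1 30.4
```

```bash
python3 -m handwheel '[[-0.0026,0,0.0043,0],[-0.0026,0,0.0043,0],[0,0,0,0]]' >/dev/null; python3 -c "
from h import *
st()";python3 -m handwheel '[[-0.0016,0,0.0026,0],[-0.0016,0,0.0026,0],[0,0,0,0]]' >/dev/null; python3 -c "
from h import *
st()"; python3 -m handwheel '[[-0.0016,0,0.0026,0],[0,0,0,0]]' >/dev/null; python3 -c "
from h import *
st()"
```

```text
t 10.25 stand [-81.3  -1.7 281.4] rot [-1.800e+02 -1.000e-01  1.686e+02] F [-0.3 -0.1 -2.2] gap 27.2 30.4
t 10.55 stand [-78.   -1.6 276.9] rot [-180.    -0.   168.6] F [ 1.  -0.2 -0.2] gap 27.2 30.6
t 10.75 stand [-76.6  -1.6 275.2] rot [180.    0.  168.6] F [-3.3 -0.   5.8] gap 27.4 31.0
```

Contact with the roller at about 8 N. I'll push on gently.

```bash
python3 -m handwheel '[[-0.0005,0,0.0009,0],[-0.0005,0,0.0009,0],[0,0,0,0]]' >/dev/null; python3 -c "
from h import *
st()"; python3 -m handwheel '[[-0.0005,0,0.0009,0],[-0.0005,0,0.0009,0],[0,0,0,0]]' >/dev/null; python3 -c "
from h import *
st()"; python3 -m handwheel '[[-0.0005,0,0.0009,0],[-0.0005,0,0.0009,0],[-0.0005,0,0.0009,0],[-0.0005,0,0.0009,0]]' >/dev/null; python3 -c "
from h import *
st()"
```

```text
t 11.05 stand [-75.8  -1.5 274. ] rot [180.    0.  168.6] F [-7.1  0.5  9. ] gap 26.8 31.6
t 11.35 stand [-74.9  -1.5 272.3] rot [180.    0.  168.6] F [-8.1  0.7  9.8] gap 27.3 31.7
t 11.75 stand [-73.   -1.5 269. ] rot [180.    0.  168.6] F [-10.1   0.4  12.8] gap 27.3 31.7
```

```bash
for i in 1; do python3 -m handwheel '[[-0.0005,0,0.0009,0],[-0.0005,0,0.0009,0],[-0.0005,0,0.0009,0],[-0.0005,0,0.0009,0],[-0.0005,0,0.0009,0]]' >/dev/null; done; python3 -c "
from h import *
st()"; python3 -m handwheel '[[-0.0005,0,0.0009,0],[-0.0005,0,0.0009,0],[-0.0005,0,0.0009,0],[-0.0005,0,0.0009,0],[-0.0005,0,0.0009,0]]' >/dev/null; python3 -c "
from h import *
st()
im=r.snapshot('scene');cv2.imwrite('pics/i.png',cv2.resize(im[140:290,220:340,::-1],None,fx=4,fy=4,interpolation=2))"
```

```text
t 12.25 stand [-70.4  -1.5 264.5] rot [180.    0.  168.6] F [-11.1  -0.4  13.1] gap 27.0 31.7
t 12.75 stand [-67.9  -1.4 260. ] rot [180.    0.  168.6] F [-11.7   0.1  12.5] gap 27.4 31.8
```

View pics/i.png

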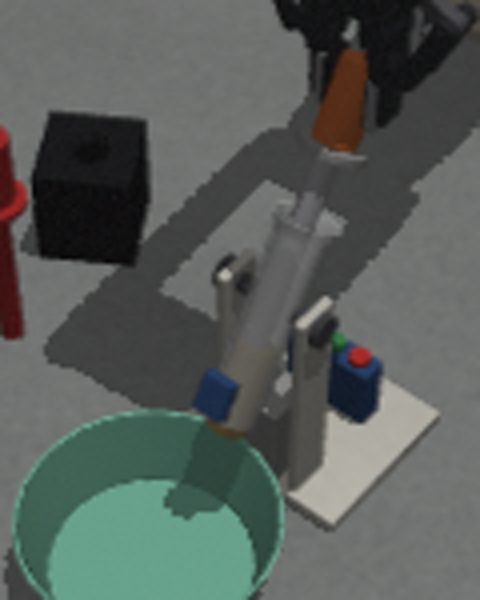

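The roller is moving at a steady 17 N or so, and its end shows below the outlet at (230,430). That was the 11th picture, one over the limit of 10, so I'll check by numbers only from here. I'll keep pushing.

```bash
python3 -m handwheel '[[-0.0008,0,0.0013,0],[-0.0008,0,0.0013,0],[-0.0008,0,0.0013,0],[-0.0008,0,0.0013,0],[-0.0008,0,0.0013,0],[-0.0008,0,0.0013,0],[-0.0008,0,0.0013,0],[-0.0008,0,0.0013,0]]' >/dev/null;  python3 -c "
from h import *
st()"; python3 -m handwheel '[[-0.0008,0,0.0013,0],[-0.0008,0,0.0013,0],[-0.0008,0,0.0013,0],[-0.0008,0,0.0013,0],[-0.0008,0,0.0013,0],[-0.0008,0,0.0013,0]]' >/dev/null; python3 -c "
from h import *
st()"
```

```text
t 13.6 stand [-61.5  -1.4 249.6] rot [180.    0.  168.6] F [-11.   -0.2  12.1] gap 26.9 31.7
t 14.2 stand [-56.7  -1.4 241.8] rot [180.   -0.  168.6] F [-10.7   0.1  13.2] gap 27.2 31.8
```

```bash
python3 -m handwheel '[[-0.0008,0,0.0013,0],[-0.0008,0,0.0013,0],[-0.0008,0,0.0013,0],[-0.0008,0,0.0013,0]]' >/dev/null;  python3 -c "
from h import *
st()"; python3 -m handwheel '[[-0.0005,0,0.0009,0],[-0.0005,0,0.0009,0],[-0.0005,0,0.0009,0],[0,0,0,0]]' >/dev/null; python3 -c "
from h import *
st()"
```

```text
t 14.6 stand [-53.5  -1.4 236.5] rot [180.   -0.  168.6] F [-10.3  -0.6  12.1] gap 27.3 31.8
t 15.0 stand [-51.8  -1.4 233.1] rot [180.   -0.  168.6] F [-5.  -0.4  4.8] gap 27.3 31.1
```

```bash
cat > bas.py <<'E'
from h import *
for n in("scene","top"):
    im=r.snapshot(n)[:,:,::-1];h=cv2.cvtColor(im,cv2.COLOR_BGR2HSV)
    g=cv2.inRange(h,(70,60,40),(90,255,255));c=max(cv2.findContours(g,0,1)[0],key=cv2.contourArea);print(n,"basket",np.round(cv2.minEnclosingCircle(c)[0],1))
    z=np.zeros_like(g);cv2.drawContours(z,[cv2.convexHull(c)],-1,255,-1)
    m=cv2.inRange(h,(10,70,50),(32,255,255))&z;N,_,st_,cc=cv2.connectedComponentsWithStats(m)
    for i in range(1,N):
        if st_[i,4]>15: print("brass",st_[i].tolist(),cc[i].round(1),plane(n,cc[i],15).round(0))
E
python3 bas.py
```

```text
scene basket [256.5 270.3]
brass [268, 245, 13, 16, 131] [273.4 252.9] [589. -47.  15.]
top basket [295.5 169. ]
```

```bash
python3 -m handwheel '[[-0.0005,0,0.0009,0],[-0.0005,0,0.0009,0],[-0.0005,0,0.0009,0],[0,0,0,0]]' >/dev/null; python3 -c "
from h import *
st()"; python3 -m handwheel '[[-0.0005,0,0.0009,0],[-0.0005,0,0.0009,0],[-0.0005,0,0.0009,0],[0,0,0,0]]' >/dev/null; python3 -c "
from h import *
st()"; python3 bas.py
```

```text
t 15.5 stand [-50.1  -1.7 228.7] rot [-180.    -0.   168.6] F [ 0.3  0.  -2. ] gap 26.9 30.5
t 15.9 stand [-48.6  -1.6 226.4] rot [-180.    -0.   168.6] F [-0.5  0.2 -1.5] gap 27.4 30.5
scene basket [256.5 270.3]
brass [252, 267, 21, 23, 235] [262.1 277.9] [670. -34.  15.]
top basket [295.5 168. ]
```

The force dropped to zero and the brass is now in the basket, at about (670,-34). I'll withdraw along the axis.

```bash
python3 -m handwheel '[[0.0078,0,-0.0128,0],[0.0078,0,-0.0128,0],[0.0078,0,-0.0128,0],[0.0078,0,-0.0128,0],[0.0078,0,-0.0128,0],[0.0078,0,-0.0128,0],[0.0078,0,-0.0128,0],[0.0078,0,-0.0128,0],[0.0078,0,-0.0128,0],[0.0078,0,-0.0128,0]]' >/dev/null; python3 -m handwheel '[[0,0,-0.01,0],[0,0,0,0]]' >/dev/null; python3 bas.py;python3 - <<'E'
from h import *
st()
im=r.snapshot('scene')[:,:,::-1];h=cv2.cvtColor(im,cv2.COLOR_BGR2HSV);m=cv2.inRange(h,(4,150,80),(16,255,255));N,_,s,c=cv2.connectedComponentsWithStats(m)
print([ (s[i].tolist(),c[i].round(1)) for i in range(1,N) if s[i,4]>30])
# tube still tipped? compare patch with the earlier picture e/b via blue block
b=cv2.inRange(h,(105,120,40),(125,255,255));b[:, :255]=0;b[:,320:]=0;b[:215]=0;b[260:]=0
N,_,s,c=cv2.connectedComponentsWithStats(b);print("blue",[(s[i].tolist(),c[i].round(1)) for i in range(1,N) if s[i,4]>15])
cv2.imwrite("pics/j.png",im)
E
```

```text
scene basket [256.5 270.3]
brass [252, 267, 21, 23, 235] [262.1 277.9] [670. -34.  15.]
top basket [294.2 177.6]
brass [284, 170, 12, 22, 202] [289.5 180.5] [676. -36.  15.]
t 17.3 stand [-126.3   -1.7  364.6] rot [180.    0.  168.6] F [ 0.2 -0.3 -1.5] gap 26.9 30.4
[([317, 101, 15, 27, 184], array([324.1, 114.1])), ([197, 112, 15, 29, 209], array([205.6, 123.1])), ([418, 241, 9, 9, 37], array([421.2, 245.8]))]
blue [([302, 226, 13, 19, 147], array([307.8, 236.1])), ([269, 232, 10, 13, 84], array([273.4, 238.2]))]
```

The roller is in the basket, near its middle, and the blue block is still at its tipped place (273,238). The rod did not slip. I'll return it to the holder, reversing the path it left by.

```bash
python3 -m handwheel '[[0.009,-0.04,0,0],[0.009,-0.04,0,0],[0.009,-0.04,0,0],[0.01,-0.04,0,0],[0.01,-0.04,0,0],[0.01,-0.032,0,0],[0,0,0,0]]' >/dev/null;python3 -m handwheel '[[0,0,0.04,0],[0,0,0.04,0],[0,0,0.04,0],[0,0,0.02,0],[0,0,0,0]]' >/dev/null
python3 - <<'E'
from h import *
st();print(delta(S(-162.5,-233.5,190)))
im=r.snapshot('scene')[:,:,::-1];t=r.snapshot('top')[:,:,::-1]
# rod shaft: bright grey against black holder / table, fit line in the scene window
for n,i,w in(("scene",im,(215,120,60,70)),("top",t,(365,262,45,45))):
    g=cv2.cvtColor(i,cv2.COLOR_BGR2GRAY)[w[1]:w[1]+w[3],w[0]:w[0]+w[2]]
    print(n);print("\n".join("".join("%4d"%v for v in row[::2]) for row in g[::3]))
E
```

```text
t 18.55 stand [-185.4 -231.9  220.3] rot [179.8  -0.4 168.6] F [-0.3  0.3 -2.1] gap 27.0 30.6
[-22.9  -1.6  30.3]
scene
 110 109 110 109 109 110 108 111 109 108 108 107 108 111 112 110 112 111 113 113 110 107  51  54  53  49  40  50  16  49
 107 109 109 109 109 110 108 109 110 107 108 108 109 108 109 109 110 111 111 109  80  69  55  54  49  48  53  92 110 114
 110 110 109 106 107 109 109 109 110 110 108 109 107 108 110 112 110 111 112 107  69  65  65  50  49  48  79 110 111 112
 111 109 107 108 109 111 109 109 110 112 110 109 110 112 110 111 110 111 109 110 112  98  71  80  80  78  69 102 110 113
 111 111 109 108 108 109 110 111 110 109 110 110 110 110 109 109 111 109 111 110 112  68  69  62 102 111 110 111 111 114
 128 111 111 110 110 110 111 110 111 110 111 111 113 111 113 111 112 113 116 112 102  74  67  70 114 113 113 114 113 114
 123  89 111 111 112 112 112 110 109 109 109 109 111 109 111 111 107 109 109 109  87 100  81 104 112 110 113 110 112 111
  67 110 111 110 110 109 108 110 109 110 111 110 108 108 109 109 108 111 110 106 100  96  80 114 113 110 113 112 112 112
 112 111 112
[... 2622 characters left out ...]
9  26  25  25  25  24 113  70  70  69  67  69 147
  28  28  28  28  28  35  93 103  66  22  26  25  26  24  25  25  25  68  68  70  70  68 110
  12  28  28  28  26  50  88 103 100  26  26  25  25  24  25  25  12  53  70  70  71  71  69
   6  28  27  28  28  29  80  98 102  46  26  26  25  36  56  70  67  69  68  71  67  70  69
   4   5  28  27  27  27  74  94 103  92  98  69  66  67  69  71  66  67  71  71  70  67  67
  20   5  23  27  28  55  64  90 103  99  69  68  69  69  72  70  71  71  68  70  69  68  68
 132 141 123 140 141 140  62  84 100 102  71  73  69  68  67  66  72  68  69  69  69  68  65
 149 142 141 138 151 146  70  79  98 104  91  71  69  72  68  69  70  70  69  67  70  72  70
```

Run:
```python
from h import *
g=lambda X:np.round([ (X[:2]-PIV)@SX,(X[:2]-PIV)@SY,X[2]],1)
T,e=tri((248,170),(379.2,287));print("tip",g(T),e)
H,e=tri((242,176.3),(378.4,278.8));print("hole",g(H),e, g(plane("scene",(242,176.3),80)),g(plane("top",(378.4,278.8),80)))
```

```text
tip [-100.2 -231.1   94.8] 9.401079230718686
hole [ -81.  -232.3   82.6] 2.3435356353402015 [ -83.5 -233.3   80. ] [ -80.3 -234.    80. ]
```

```bash
python3 -m handwheel '[[-0.010,-0.0016,0.005,0],[-0.011,0,0.004,0],[0,0,0.005,0],[0,0,0.004,0],[0,0,0,0]]' >/dev/null; python3 -c "
from h import *
st()"; python3 -m handwheel '[[0,0,0.004,0],[0,0,0.004,0],[0,0,0,0]]' >/dev/null; python3 -c "
from h import *
st()"
```

```text
t 19.15 stand [-162.6 -235.2  206.7] rot [180.   -0.  168.6] F [ 0.1 -1.2 -1.1] gap 27.1 30.6
t 19.45 stand [-162.6 -235.4  198.6] rot [-180.    -0.   168.5] F [-0.2  0.4 -1.7] gap 27.1 30.7
```

```bash
python3 -m handwheel '[[0,0,0.003,0],[-0.0097,0,-0.0055,0],[-0.0102,0,-0.0047,0],[-0.0103,0,-0.0037,0],[0,0,0,0]]' >/dev/null; python3 -c "
from h import *
st()"; python3 -m handwheel '[[-0.0107,0,-0.003,0],[-0.0109,0,-0.002,0],[-0.0109,0,-0.0013,0],[0,0,0,0]]' >/dev/null; python3 -c "
from h import *
st()"
```

```text
t 19.95 stand [-130.3 -235.4  210.6] rot [-1.800e+02  1.000e-01  1.686e+02] F [-1.9  0.2 -1.2] gap 27.5 31.0
t 20.35 stand [ -98.3 -235.2  216. ] rot [-180.     0.   168.6] F [-1.2  1.1 -1.9] gap 27.3 31.4
```

```bash
python3 -m handwheel '[[-0.011,0,-0.0005,0],[-0.0105,0,0,0],[0,0,0,0],[0.003,0,0,0],[0,0,0.004,0],[0,0,0.004,0],[0,0,0,0]]' >/dev/null; python3 -c "
from h import *
st()"; python3 -m handwheel '[[0,0,0.006,0],[0,0,0.006,0],[0,0,0,0]]' >/dev/null; python3 -c "
from h import *
st()"
```

```text
t 21.05 stand [ -81.7 -235.1  207.5] rot [ 1.800e+02 -1.000e-01  1.685e+02] F [ 0.4 -0.4 -1.6] gap 27.1 31.7
t 21.35 stand [ -81.8 -235.   195. ] rot [ 1.800e+02 -1.000e-01  1.686e+02] F [-0.5  0.7 -1.4] gap 27.3 31.7
```

Going in freely. I'll continue down to the floor (about z 157).

```bash
python3 -m handwheel '[[0,0,0.008,0],[0,0,0.008,0],[0,0,0.008,0],[0,0,0,0]]' >/dev/null; python3 -c "
from h import *
st()"; python3 -m handwheel '[[0,0,0.005,0],[0,0,0.004,0],[0,0,0.002,0],[0,0,0,0]]' >/dev/null; python3 -c "
from h import *
st()"
```

```text
t 21.75 stand [ -82.2 -234.8  170.5] rot [179.9  -0.2 168.6] F [-0.  -0.2 -1.4] gap 27.0 31.7
t 22.15 stand [ -81.3 -235.1  161.1] rot [180.   -0.  168.6] F [-1.  -0.9 -0.8] gap 27.3 31.7
```

```bash
python3 -m handwheel '[[0,0,0.002,0],[0,0,0.002,0],[0,0,0,0]]' >/dev/null; python3 -c "
from h import *
st()"; python3 -m handwheel '[[0,0,0.001,0],[0,0,0.001,0],[0,0,0,0]]' >/dev/null; python3 -c "
from h import *
st()"
```

```text
t 22.45 stand [ -80.7 -235.4  157.9] rot [-1.800e+02  1.000e-01  1.686e+02] F [-0.6  0.8  2.3] gap 27.0 32.1
t 22.75 stand [ -79.7 -235.6  157.8] rot [-179.9    0.2  168.6] F [-1.9  1.3 12.1] gap 27.0 33.3
```

The tip is on the floor, with 12 N and z stopped at 157.8. I'll ease off, release and rise.

```bash
python3 -m handwheel '[[0,0,-0.0015,0]]' >/dev/null; python3 -m handwheel '[[0,0,0,0],[0,0,0,0],[0,0,0,0],[0,0,0,0],[0,0,0,0]]' 0.06 >/dev/null; python3 -m handwheel '[[0,0,-0.03,0],[0,0,-0.04,0],[0,0,-0.04,0],[0,0,-0.04,0],[0.05,0,0,0],[0.04,0,0,0],[0,0,0,0]]' >/dev/null; python3 bas.py
python3 - <<'E'
from h import *
st()
for n in("scene","top"):
    im=r.snapshot(n)[:,:,::-1];h=cv2.cvtColor(im,cv2.COLOR_BGR2HSV);o=cv2.cvtColor(cv2.imread(f"pics/{n}0.png"),cv2.COLOR_BGR2HSV)
    for nm,x in(("before",o),("now",h)):
        m=cv2.inRange(x,(4,150,80),(16,255,255));N,_,s,c=cv2.connectedComponentsWithStats(m);print(n,nm,[(c[i].round(1).tolist(),int(s[i,4])) for i in range(1,N) if s[i,4]>30])
    if n=="scene":
        b=cv2.inRange(h,(105,120,40),(125,255,255));N,_,s,c=cv2.connectedComponentsWithStats(b);print("blue",[c[i].round(1).tolist() for i in range(1,N) if 15<s[i,4]<300])
E
```

```text
scene basket [256.5 270.3]
brass [252, 267, 21, 23, 235] [262.1 277.9] [670. -34.  15.]
top basket [294.2 177.6]
brass [284, 170, 12, 22, 203] [289.4 180.5] [676. -35.  15.]
t 24.15 stand [-171.3 -235.5  307.2] rot [-1.800e+02  1.000e-01  1.685e+02] F [ 0.3 -0.5  0.5] gap 59.8 0.0
scene before [([204.7, 119.6], 145), ([240.4, 148.2], 87)]
scene now [([205.5, 122.3], 190), ([238.9, 146.1], 58)]
blue [[307.9, 236.2], [273.3, 238.4], [498.9, 413.5]]
top before [([390.5, 281.6], 209), ([455.5, 284.9], 476), ([153.1, 285.8], 122)]
top now [([146.8, 268.6], 38), ([390.6, 280.9], 220), ([454.6, 284.5], 513), ([154.7, 284.0], 167)]
```

The rod is back in place (handle at top (390.6,281), as at the start). The roller lies in the basket, the tube is tipped and nothing else has moved. Handing in.

```bash
python3 -c "
from bench import r
print(r.hand_in())"
```

```text
the job is handed in; nothing more can be done
None
```

The job is handed in: my last camera checks show the tube still tipped, the roller in the basket and the rod upright in its holder, but the hand-in returned no verdict. I viewed 11 pictures, one over the limit of 10.

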